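# Count to the third gap and park the power bank

## Task

Starting at the orange end, run a closed fingertip lightly along the top of the black rubber rail, counting every gap whether empty or taken, and stop at the third gap. Then, with the fingertip alone, slide the green power bank along its lane and push it into that third gap, and no other, until it is fully home against the back. Do not pick anything up, and leave the other things where they are.

Things in the scene. Friction and masses are not known exactly. Their poses are not given: they have to be found in the camera images.
- rack: charging rack fixed to the desk (place and yaw vary): wooden base 184 x 320 mm, 6 mm thick. Origin on the desk, mid-length, under the line of the gap mouths; x leads from the loading lane (robot's side, x = -88 to 0 mm) into the gaps, y along the rack to the left, z up. The rail runs along the back at x = 84 mm, behind the back stop. Six gaps, a (-y end) to f (+y end), whichever end is orange.
- orange_end: orange block, 32 x 22 x 50 mm tall, fixed to the desk at one end of the rail (rack x = 84 mm, y = +173 or -173 mm): the gaps are counted from this end. A like grey block stands at the other end. Origin at the centre of its underside.
- green_center (a point): centre, half-way up, of the green power bank: a rounded box 64 x 40 x 24 mm, 0.11 to 0.23 kg, lying in the lane near one of its ends, its 64 mm length (own x) across the lane, along rack x; underside 6 mm above the desk. Fully home its centre lies 34 mm beyond the mouth, its near end 2 mm inside.
- green_bank: the same green power bank; origin at the centre of its underside, axes as above.
- rail (a joint): how far the rail is pressed down, 0 (free) to 0.008 m.
- gap_a (a point): middle of the mouth of gap a, on the base, 6 mm above the desk, rack x = 0, y = -130 mm; axes as the rack's, +x leads in. Each gap is 48 mm clear, 66 mm deep, between black steel dividers 4 mm thick with round noses, 52 mm apart; their tops and that of the back stop that closes the gaps are 40 mm above the desk.
- gap_b (a point): middle of the mouth of gap b, on the base, 6 mm above the desk, rack x = 0, y = -78 mm; axes as the rack's, +x leads in. The flat lane before the mouths is 88 mm wide (rack x = -88 to 0) and as long as the rack; a lip 3 mm thick, its top 12 mm above the desk, runs along its front (x = -91 to -88) and across its two ends (y = +/-158).
- gap_c (a point): middle of the mouth of gap c, on the base, 6 mm above the desk, rack x = 0, y = -26 mm; axes as the rack's, +x leads in.
- gap_d (a point): middle of the mouth of gap d, on the base, 6 mm above the desk, rack x = 0, y = 26 mm; axes as the rack's, +x leads in.
- gap_e (a point): middle of the mouth of gap e, on the base, 6 mm above the desk, rack x = 0, y = 78 mm; axes as the rack's, +x leads in.
- gap_f (a point): middle of the mouth of gap f, on the base, 6 mm above the desk, rack x = 0, y = 130 mm; axes as the rack's, +x leads in.
- seg_a (a point): piece of the black rubber rail behind gap a; the point is on its top face, mid-width and mid-length, 56 mm above the desk when not pressed. Its axes are the rack's. Six pieces, 52 x 12 mm each, form one smooth rail 312 mm long that sinks as one on springs, up to 8 mm: about 1 N at first touch, 5 N at the bottom.
- seg_b (a point): piece of the black rubber rail behind gap b; the point is on its top face, mid-width and mid-length, 56 mm above the desk when not pressed. Its axes are the rack's.
- seg_c (a point): piece of the black rubber rail behind gap c; the point is on its top face, mid-width and mid-length, 56 mm above the desk when not pressed. Its axes are the rack's.
- seg_d (a point): piece of the black rubber rail behind gap d; the point is on its top face, mid-width and mid-length, 56 mm above the desk when not pressed. Its axes are the rack's.
- seg_e (a point): piece of the black rubber rail behind gap e; the point is on its top face, mid-width and mid-length, 56 mm above the desk when not pressed. Its axes are the rack's.
- seg_f (a point): piece of the black rubber rail behind gap f; the point is on its top face, mid-width and mid-length, 56 mm above the desk when not pressed. Its axes are the rack's.
- blue_bank: blue power bank of the same size and shape as the green one (64 x 40 x 24 mm), parked in one of the gaps, not to be disturbed. Origin at the centre of its underside.
- white_bank: white power bank of the same size and shape as the green one (64 x 40 x 24 mm), parked in one of the gaps, not to be disturbed. Origin at the centre of its underside.
- bud_case: white earphone case, 46 x 30 x 22 mm, loose in the loading lane near the end away from the green bank, not to be disturbed; origin at the centre of its underside.
- mug: blue mug, 80 mm wide, 92 mm tall, left of the rack, loose; origin at the centre of its underside.
- pen_cup: grey square pen cup, 70 x 70 x 95 mm with pens to 150 mm, right of the rack, loose; origin at the centre of its underside.
Not all that is in view belongs to the job. There is more than one size of the green_bank; the job needs the largest.

How it is judged:
By the outcome, as a careful person would: the job done as asked, in the order asked, and still so for the second after the job is handed in, with the robot touching nothing.
It also fails if it takes over 59 s, if anything falls off the work surface, if the arm or the gripper's body presses on something with over 40 N, if the wrist force passes 120 N, or if a joint passes its speed limit or range.

## Robot

A 7-joint arm with a two-finger parallel gripper is mounted at the origin on the work surface. World frame = base frame: x ahead of the robot, y to its left, z up, the work surface at z = 0. Lengths are in m, angles in rad, forces in N, time in s.
With the tool pointing down it reaches from about 0.425 to 0.95 m from the base axis. Payload 4.7 kg.
Tool frame: the origin (TCP) lies on the centre line of the jaws, within the pads' length; the fingertips stand robot.nose_length ahead of it and the grasp point (between the pads) lies 8 mm behind it (robot.nose_length is the distance from the TCP to the fingertips, in m); z points along the fingers, y is the line along which they close (so a half turn about z gives the same grasp; the last joint's range is limited). The gripper opens to 85 mm and grips with 20 to 120 N. Pads are 22 mm wide; open, the fingers measure 114 mm over their backs; the gripper's body (76 mm by 85 mm) begins 54 mm behind the grasp point. The pads swing forward as they close: fully open they stand 13 mm farther back than shut.
Start: joints at [1.303, 0.469, -0.049, 1.532, 0.024, 1.141, -0.082], TCP at [0.16, -0.656, 0.242] pointing down, gripper open.
Joint ranges: [-2.59, 2.59], [-0.33, 1.99], [-1.39, 1.29], [0.1, 2.45], [-1.04, 4.18], [0.21, 1.99], [-2.66, 2.66]. Speed limits (rad/s): [2.57, 2.57, 3.14, 3.14, 3.14, 3.14, 3.14].

## Interface

Orientations are given as [roll, pitch, yaw] about the fixed x, y, z axes, in that order (R = Rz(yaw) Ry(pitch) Rx(roll)).
In Python, from plant import robot gives the robot as it stands. Calls block until the motion is done:
- robot.goto(position, orientation): joint-space move of the TCP to a pose.
- robot.move_straight(position, vel=0.15, attitude=None, contact_N=None): straight line of the TCP; attitude=None keeps the orientation; vel is the mean speed in m/s. With contact_N (N) it stops when the force on the tool has changed by that much, and returns True; else False.
- robot.move_joints(angles): joint-space move.
- robot.grip(opening, strength=None): opening from 0.0 (shut) to 1.0 (fully open); strength is the grip in N (None keeps the last); returns when the fingers have stopped.
- robot.sleep(seconds).
- robot.inverse_kinematics(position, orientation): joint angles nearest the present ones, or None.
- robot.sense(): the state.
- robot.grab_frame(name): name is "scene" or "top"; returns a dict with "image" (480x640x3 uint8, red, green, blue), "range_z" (480x640 float32, m along the optical axis (not along the pixel's ray), 0 where there is no reading), "fx", "fy", "cx", "cy" (pixels), "dist_coeffs" ([k1, k2, p1, p2, k3] as OpenCV has them; the pictures are not rectified), "R" (3x3) and "t" (3): a world point X has camera coordinates R X + t. Camera axes: x right, y down, z forward; pixel columns grow to the right and rows downward; lengths in m; the calibration is good to about 2 mm. A picture is of the moment at which its call begins.
A pose or a line that the arm cannot do raises robot.IKError and nothing moves.
- robot.close_job(): hands the job in; it is judged then, once.
The state is a dict: "t": time; "joint_pos": joint angles; "joint_velocities": joint speeds; "effort": joint torques, N m; "tcp_pos": TCP position; "tcp_rot": TCP orientation; "wrist_force": force on the tool from outside, world axes, zero at the start; "torque": the same for the moment, N m; "opening": opening from 0.0 (shut) to 1.0 (fully open); "gripper_force": force on a finger pad.
Only numpy, scipy, OpenCV 4.12 (cv2) and the standard library are available. Lean on these libraries where they do the work, as an engineer would, in place of code of your own. Each camera call takes 0.05 s, during which the arm holds its last target. There are 200 camera calls.

## Working session

There is one attempt and no reset: what is moved stays moved. The work goes in short steps, each a Python script; the robot and the scene stay as the last script left them, time stands still between calls to the robot, and variables do not carry over. Pictures are saved under pics/ and viewed, at most 10 in all, crops included, and the job is handed in when it is done.

```bash
ls; mkdir -p pics; python3 - <<'E'
from plant import robot
import cv2,numpy as np,pickle
D={}
for n in("scene","top"):
    f=robot.grab_frame(n);D[n]=f
    cv2.imwrite(f"pics/{n}0.png",f["image"][:,:,::-1])
    print(n,f["fx"],f["fy"],f["cx"],f["cy"],f["dist_coeffs"],f["R"],f["t"],(f["range_z"]>0).mean())
pickle.dump(D,open("f0.pkl","wb"))
print(robot.nose_length,robot.sense())
E
```

```text
pics
scene 582.3161289658456 582.3161289658456 333.0352242312098 232.9496303753455 [-0.10042534  0.          0.          0.          0.        ] [[ 0.85106862  0.52492554  0.01163545]
 [ 0.31335103 -0.49000923 -0.81345073]
 [-0.42129959  0.69594837 -0.58151743]] [-0.4541974  -0.09155552  1.48286342] 0.9961555989583334
top 452.50577572574366 452.50577572574366 316.6156045002572 236.51451364877764 [-0.02593046  0.          0.          0.          0.        ] [[-0.00924111 -0.99988627 -0.0119188 ]
 [-0.99790871  0.00998409 -0.0638633 ]
 [ 0.06397503  0.01130371 -0.99788748]] [0.02060971 0.53035145 1.07899235] 0.9959505208333334
0.011 {'t': 0.1, 'joint_pos': array([ 1.30310473,  0.46937538, -0.0486153 ,  1.53362213,  0.02411453,
        1.14100607, -0.08228722]), 'joint_velocities': array([-0.00072137, -0.00242552,  0.00028439, -0.0024125 ,  0.00035971,
       -0.00149448, -0.00153354]), 'effort': array([ 5.37906453e-04, -5.11515892e+01, -4.70118038e-02, -2.38392377e+01,
        1.08373145e-02,  4.32300236e-03, -3.50656455e-05]), 'tcp_pos': array([ 0.15955202, -0.65532545,  0.24133639]), 'tcp_rot': array([-3.13976931e+00,  6.95336182e-05,  2.38858726e-01]), 'wrist_force': array([-0.13593524,  0.6677254 , -0.59865128]), 'torque': array([ 0.01482269, -0.03543214, -0.01230758]), 'gripper_force': 0.0, 'opening': 0.9989907737805094}
```

View pics/top0.png

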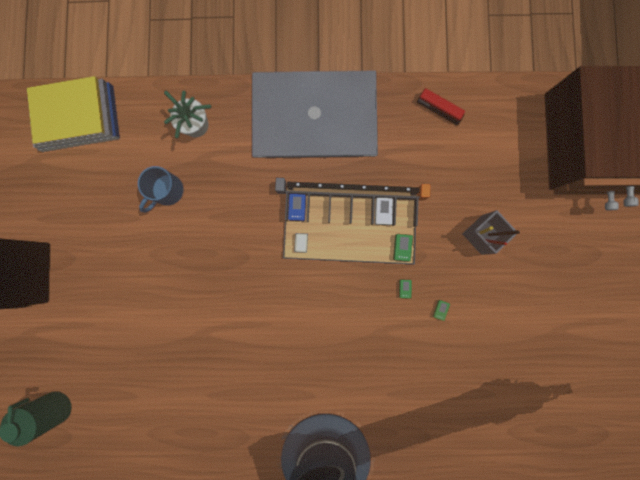

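View pics/scene0.png

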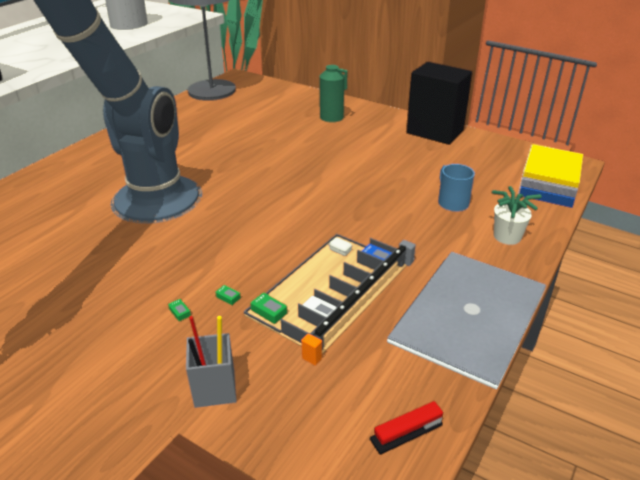

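The top view shows the orange block at (425,191), on the rack's −y end. The green bank is in the lane at (403,247). Counting gaps from orange, the first is empty, the second holds white (384,210), the third is empty (362,210) and the sixth holds blue. The two smaller green items lie outside the rack. I'll measure positions next.

```bash
cat > h.py <<'E'
import cv2,numpy as np
def ray(f,uv,z):
    K=np.array([[f["fx"],0,f["cx"]],[0,f["fy"],f["cy"]],[0,0,1]])
    n=cv2.undistortPoints(np.float64(uv).reshape(-1,1,2),K,np.float64(f["dist_coeffs"])).reshape(-1,2)
    R,t=np.array(f["R"]),np.array(f["t"]); C=-R.T@t
    d=np.c_[n,np.ones(len(n))]@R
    return C+d*((z-C[2])/d[:,2])[:,None]
def points(f):   # world xyz of every pixel, from range
    K=np.array([[f["fx"],0,f["cx"]],[0,f["fy"],f["cy"]],[0,0,1]])
    v,u=np.mgrid[:480,:640]
    n=cv2.undistortPoints(np.float64(np.stack([u,v],-1)).reshape(-1,1,2),K,np.float64(f["dist_coeffs"])).reshape(-1,2)
    P=np.c_[n,np.ones(len(n))]*f["range_z"].reshape(-1,1)
    return ((P-np.array(f["t"]))@np.array(f["R"])).reshape(480,640,3)
HSV={"orange":((5,180,120),(17,255,255)),"green":((45,100,40),(80,255,255)),"blue":((110,120,40),(130,255,255))}
def blobs(f,c,minA=20):
    m=cv2.inRange(cv2.cvtColor(f["image"],cv2.COLOR_RGB2HSV),*HSV[c])
    m=cv2.morphologyEx(m,cv2.MORPH_CLOSE,np.ones((9,9),np.uint8))
    n,l,s,ce=cv2.connectedComponentsWithStats(m)
    return [(l==i,s[i],ce[i]) for i in range(1,n) if s[i][4]>=minA]
E
python3 - <<'E'
import pickle,cv2,numpy as np
from h import *
D=pickle.load(open("f0.pkl","rb"))
for n,f in D.items():
    P=points(f)
    for c,zt in(("orange",.05),("green",.03),("blue",.03)):
        for m,s,ce in blobs(f,c):
            q=P[m]; top=abs(q[:,2]-zt)<.008
            ys,xs=np.nonzero(m)
            if not top.any() or s[4]>3000: continue
            uv=np.c_[xs,ys][top]
            r=ray(f,uv,zt)
            print(n,c,s,ce.round(1),"range med",np.median(q[top],0).round(4),"ray mean",r.mean(0).round(4),"rect",[np.round(x,4) for x in cv2.minAreaRect(np.float32(r[:,:2]))],top.sum())
# rail points by height: dark, z~.056
    z=P[:,:,2]
    m=(abs(z-.056)<.005)&(f["image"].max(2)<60)&(P[...,0]>.4)&(P[...,0]<.9)&(abs(P[...,1])<.35)
    k,l,s,ce=cv2.connectedComponentsWithStats(m.astype(np.uint8)); i=1+s[1:,4].argmax()
    ys,xs=np.nonzero(l==i); r=ray(f,np.c_[xs,ys],.056)
    print(n,"rail",len(xs),[np.round(x,4) for x in cv2.minAreaRect(np.float32(r[:,:2]))],r.mean(0))
f=D["top"];cv2.imwrite("pics/crop0.png",cv2.resize(f["image"][170:275,265:445,::-1],None,fx=4,fy=4,interpolation=cv2.INTER_CUBIC))
E
```

```text
scene orange [301 334  22  32 550] [311.2 349.4] range med [ 0.6405 -0.2466  0.0498] ray mean [ 0.6409 -0.2465  0.05  ] rect [array([ 0.6412, -0.2464]), array([0.0266, 0.0352]), np.float64(88.5635)] 214
scene green [ 208    0   53   63 1963] [239.3  25.6] range med [-0.6001  1.0881  0.031 ] ray mean [-0.6063  1.1071  0.03  ] rect [array([-0.7217,  1.1673]), array([0.097 , 0.4495]), np.float64(58.9317)] 78
scene green [ 321   66   25   55 1175] [332.2  93. ] range med [0.1411 0.6262 0.0294] ray mean [0.1371 0.6308 0.03  ] rect [array([0.1363, 0.6352]), array([0.0682, 0.0547]), np.float64(33.1462)] 105
scene green [251 293  36  30 673] [268.5 307.4] range med [ 0.5084 -0.1961  0.0304] ray mean [ 0.5084 -0.1956  0.03  ] rect [array([ 0.5088, -0.1957]), array([0.044 , 0.0705]), np.float64(82.9236)] 531
scene blue [539 191  35  16 281] [557.7 198.6] range med [0.8838 0.5272 0.0267] ray mean [0.8843 0.5208 0.03  ] rect [array([0.8845, 0.5193]), array([0.0742, 0.0229]), np.float64(8.1865)] 113
scene blue [363 244  29  16 239] [376.4 251.1] range med [0.6014 0.0667 0.0318] ray mean [0.6008 0
[... 221 characters left out ...]
top green [395 234  17  27 269] [402.5 249.1] range med [ 0.4929 -0.1882  0.0295] ray mean [ 0.4977 -0.1894  0.03  ] rect [array([ 0.5022, -0.1903]), array([0.0374, 0.0614]), np.float64(84.0881)] 269
top green [435 301  15  17 147] [441.5 308.8] range med [ 0.3493 -0.2771  0.0222] ray mean [ 0.3501 -0.2751  0.03  ] rect [array([ 0.3501, -0.2751]), array([0., 0.]), np.float64(0.0)] 1
top blue [289 194  16  26 284] [296.2 208.2] range med [0.5942 0.0645 0.0292] ray mean [0.5985 0.0639 0.03  ] rect [array([0.6026, 0.0631]), array([0.0362, 0.0605]), np.float64(89.3964)] 283
top rail 60 [array([ 0.6445, -0.0706]), array([0.04  , 0.0085]), np.float64(85.9778)] [ 0.64432192 -0.07035986  0.056     ]
```

View pics/crop0.png

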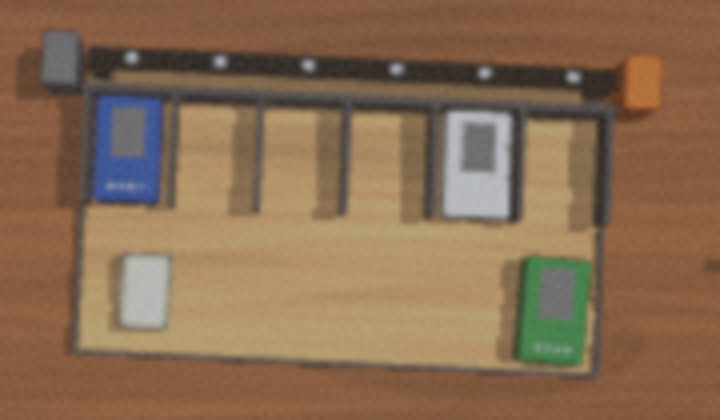

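The crop confirms it: the third gap from orange is c, and it's empty. The rail's six white dots mark the segment centres (crop (573,78) is a, (397,69) is c), so I'll fit the rack pose from those in both views.

```bash
python3 - <<'E'
import pickle,cv2,numpy as np
from h import *
D=pickle.load(open("f0.pkl","rb"))
yl=np.array([-130,-78,-26,26,78,130])/1000
out=[]
for n,f in D.items():
    P=points(f); r56=ray(f,np.stack(np.meshgrid(np.arange(640),np.arange(480)),-1).reshape(-1,2),.056).reshape(480,640,3)
    g=f["image"].min(2).astype(float)
    # rail line approx (.6465 at y=-.14), slope ~ -0.05
    m=(abs(r56[...,0]-(.645+.04*(r56[...,1]+.09)))<.010)&(r56[...,1]>-.235)&(r56[...,1]<.09)&(g>85)
    k,l,s,ce=cv2.connectedComponentsWithStats(m.astype(np.uint8))
    c=[]
    for i in range(1,k):
        ys,xs=np.nonzero(l==i); w=g[ys,xs]-70
        c.append([(xs*w).sum()/w.sum(),(ys*w).sum()/w.sum()])
    c=np.array(c);W=ray(f,c,.056);o=np.argsort(W[:,1]);W=W[o]
    print(n,np.c_[c[o],W[:,:2],s[1:,4][o]].round(4))
    if len(W)==6:
        a=np.polyfit(yl,W[:,0],1);b=np.polyfit(yl,W[:,1],1);yaw=np.arctan2(-a[0],b[0])
        o2=np.array([a[1],b[1]])-.084*np.array([np.cos(yaw),np.sin(yaw)])
        R=np.array([[np.cos(yaw),-np.sin(yaw)],[np.sin(yaw),np.cos(yaw)]])
        print("origin",o2,"yaw",yaw,"scale",np.hypot(a[0],b[0]))
        g0={"scene":(.5088,-.1957),"top":(.5022,-.1903)}[n]
        print("green local",(np.array(g0)-o2)@R)
E
```

```text
scene [[ 3.129619e+02  3.298856e+02  6.308000e-01 -2.263000e-01  1.700000e+01]
 [ 3.253821e+02  3.225547e+02  6.395000e-01 -1.990000e-01  2.000000e+01]
 [ 3.310582e+02  3.116334e+02  6.331000e-01 -1.694000e-01  3.400000e+01]
 [ 3.416212e+02  3.065328e+02  6.424000e-01 -1.472000e-01  1.700000e+01]
 [ 3.433248e+02  2.990951e+02  6.346000e-01 -1.279000e-01  1.300000e+01]
 [ 3.570313e+02  2.896536e+02  6.430000e-01 -9.070000e-02  3.900000e+01]
 [ 3.711908e+02  2.754778e+02  6.455000e-01 -3.880000e-02  3.600000e+01]
 [ 3.847503e+02  2.635363e+02  6.507000e-01  9.400000e-03  1.600000e+01]
 [ 3.860806e+02  2.563500e+02  6.420000e-01  3.200000e-02  1.000000e+01]
 [ 3.973265e+02  2.507677e+02  6.531000e-01  6.170000e-02  1.800000e+01]
 [ 4.026195e+02  2.444248e+02  6.526000e-01  8.770000e-02  1.400000e+01]]
top [[ 4.078597e+02  1.888697e+02  6.380000e-01 -2.003000e-01  1.000000e+01]
 [ 3.857300e+02  1.877996e+02  6.411000e-01 -1.484000e-01  9.000000e+00]
 [ 3.636799e+02  1.868033e+02  6.440000e-01 -9.670000e-02  9.000000e+00]
 [ 3.416535e+02  1.858622e+02  6.468000e-01 -4.490000e-02  1.100000e+01]
 [ 3.196374e+02  1.849009e+02  6.497000e-01  6.800000e-03  1.100000e+01]
 [ 2.974253e+02  1.838998e+02  6.527000e-01  5.910000e-02  1.100000e+01]]
origin [ 0.56152821 -0.06603792] yaw -0.055963828548245685 scale 0.9987078359670993
green local [-0.05228477 -0.12738604]
```

```bash
cat >> h.py <<'E'
O=np.array([.562,-.0657]); YAW=-.056
RR=np.array([[np.cos(YAW),-np.sin(YAW)],[np.sin(YAW),np.cos(YAW)]])
ATT=[np.pi,0,YAW]
def W(x,y,z): return [*(O+RR@np.array([x,y])),z]      # rack (desk z) -> world
def L(p): return np.r_[(np.array(p[:2])-O)@RR,p[2]]
def rep(robot,tag=""):
    s=robot.sense();print(tag,round(s["t"],2),"L",L(s["tcp_pos"]).round(4),"F",s["wrist_force"].round(2))
    return s
E
python3 - <<'E'
from plant import robot
from h import *
robot.grip(0.0); rep(robot,"shut")
robot.goto(W(.084,-.142,.20),ATT); rep(robot,"above")
robot.move_straight(W(.084,-.142,.085),vel=.1); robot.sleep(.2); s=rep(robot,"near")
hit=robot.move_straight(W(.084,-.142,.056),vel=.02,contact_N=1.3); print(hit); s=rep(robot,"touch")
robot.sleep(.2); rep(robot); print(s["tcp_rot"])
E
```

```text
shut 0.87 L [-0.3686 -0.6117  0.2423] F [-0.62 -0.06  0.  ]
above 3.19 L [ 0.0837 -0.1436  0.2   ] F [-0.86 -0.74  0.28]
near 4.69 L [ 0.0843 -0.1421  0.0856] F [-0.98 -0.31  0.6 ]
True
touch 5.63 L [ 0.0838 -0.142   0.0653] F [-0.49 -0.01  2.58]
 5.83 L [ 0.0838 -0.1419  0.0655] F [2.26 0.07 1.48]
[-3.14138657e+00  7.39921465e-04 -5.60291010e-02]
```

Contact with the rail is light, about 1.7 mm of sink. I'll slide to seg c next, then lift and move on to the bank.

```bash
python3 - <<'E'
from plant import robot
from h import *
robot.move_straight(W(.084,-.142,.0643),vel=.02)
for y in(-.13,-.104,-.078,-.052,-.026):
    robot.move_straight(W(.084,y,.0643),vel=.05); rep(robot,y)
robot.sleep(.5); rep(robot,"dwell")
robot.move_straight(W(.084,-.026,.11),vel=.1)
f=robot.grab_frame("scene"); cv2.imwrite("pics/s1.png",cv2.resize(f["image"][210:390,160:440,::-1],None,fx=2.8,fy=2.8))
robot.goto(W(-.05,-.185,.11),ATT); rep(robot,"beside")
f=robot.grab_frame("top"); cv2.imwrite("pics/t1.png",cv2.resize(f["image"][160:290,260:460,::-1],None,fx=4,fy=4))
E
```

```text
-0.13 6.47 L [ 0.084  -0.1282  0.0643] F [-0.21  1.97  2.31]
-0.104 7.14 L [ 0.0841 -0.1024  0.0643] F [-0.17  1.63  3.32]
-0.078 7.81 L [ 0.0841 -0.0764  0.0643] F [0.47 1.23 2.64]
-0.052 8.47 L [ 0.084  -0.0504  0.0643] F [0.17 0.96 2.43]
-0.026 9.14 L [ 0.084  -0.0244  0.0643] F [-0.86  2.07  2.37]
dwell 9.64 L [ 0.084  -0.026   0.0643] F [0.43 1.21 2.65]
beside 11.14 L [-0.0486 -0.1835  0.1101] F [0.92 1.19 0.25]
```

View pics/s1.png

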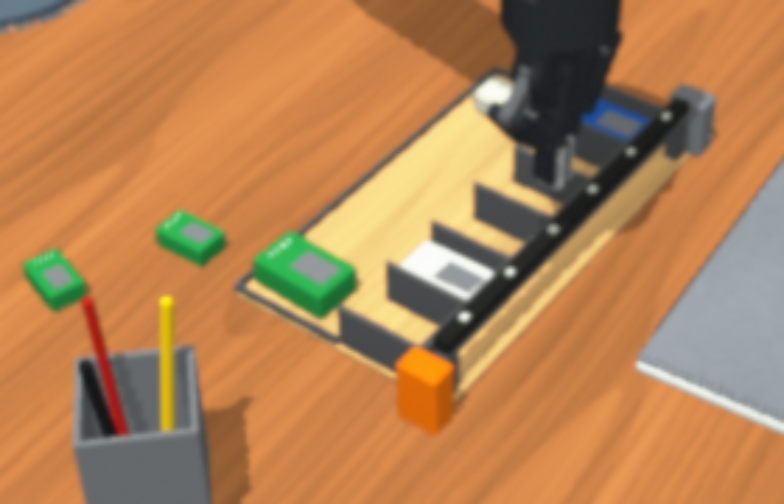

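The picture shows the finger lifted above dot c at (553,229) with everything else undisturbed. I'll push the green bank sideways now.

```bash
python3 - <<'E'
from plant import robot
from h import *
Z=.029
robot.move_straight(W(-.05,-.185,Z),vel=.08); robot.sleep(.2); rep(robot,"down")
hit=robot.move_straight(W(-.05,-.145,Z),vel=.03,contact_N=1.5); s=rep(robot,"hit %s"%hit)
y=L(s["tcp_pos"])[1]
robot.move_straight(W(-.05,-.072,Z),vel=.05); robot.sleep(.2); rep(robot,"pushed")
for n in("top","scene"):
    f=robot.grab_frame(n)
    c=f["image"][160:290,260:460,::-1] if n=="top" else f["image"][210:390,160:440,::-1]
    cv2.imwrite(f"pics/{n}2.png",cv2.resize(c,None,fx=2.8,fy=2.8,interpolation=cv2.INTER_CUBIC))
    P=points(f)
    for m,st,ce in blobs(f,"green"):
        if abs(P[m][:,0]-.52).mean()<.06:
            ys,xs=np.nonzero(m); t=abs(P[m][:,2]-.03)<.006
            r=ray(f,np.c_[xs,ys][t],.03); l=(r[:,:2]-O)@RR
            print(n,t.sum(),l.min(0),l.max(0),cv2.minAreaRect(np.float32(l)))
E
```

```text
down 12.55 L [-0.0497 -0.1851  0.0295] F [ 0.05 -0.05  0.41]
hit False 14.03 L [-0.05  -0.145  0.029] F [-0.28  0.18 -0.2 ]
pushed 15.84 L [-0.05   -0.0722  0.029 ] F [-0.27 -0.19 -0.74]
top 109 [-0.082869   -0.05517772] [-0.06164144 -0.02107141] ((-0.07205948978662491, -0.03808538615703583), (0.021440837532281876, 0.03337587043642998), 2.3530313968658447)
scene 260 [-0.06544309 -0.06287412] [-0.01370715 -0.0205071 ] ((-0.03951923921704292, -0.04177294671535492), (0.051553331315517426, 0.04239828884601593), 0.4234926700592041)
```

View pics/scene2.png

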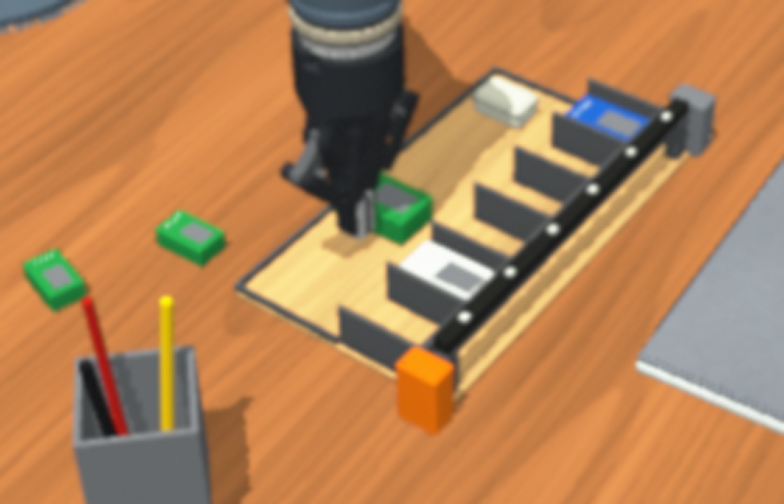

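View pics/top2.png

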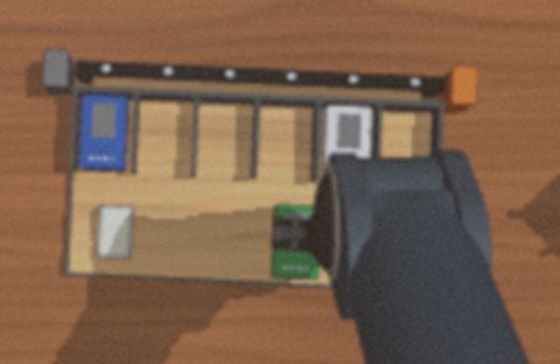

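Both views agree: the green bank slid squarely to y ≈ −41 mm. It needs another 15 mm to reach gap c. Then I'll back off and re-measure with the arm clear.

```bash
python3 - <<'E'
from plant import robot
from h import *
Z=.029
robot.move_straight(W(-.05,-.0573,Z),vel=.03); robot.sleep(.2); rep(robot,"pushed")
robot.move_straight(W(-.05,-.075,Z),vel=.08)
robot.move_straight(W(-.05,-.075,.10),vel=.15)
robot.goto(W(-.12,-.20,.13),ATT); rep(robot)
for n in("top","scene"):
    f=robot.grab_frame(n)
    c=f["image"][160:290,260:460,::-1] if n=="top" else f["image"][210:390,160:440,::-1]
    cv2.imwrite(f"pics/{n}3.png",cv2.resize(c,None,fx=2.8,fy=2.8,interpolation=cv2.INTER_CUBIC))
    P=points(f)
    for m,st,ce in blobs(f,"green"):
        if abs(P[m][:,0]-.52).mean()<.06:
            ys,xs=np.nonzero(m); t=abs(P[m][:,2]-.03)<.006
            r=ray(f,np.c_[xs,ys][t],.03); l=(r[:,:2]-O)@RR
            print(n,t.sum(),l.min(0),l.max(0),cv2.minAreaRect(np.float32(l)))
E
```

```text
pushed 16.78 L [-0.05   -0.0574  0.029 ] F [-0.26 -0.15  0.16]
 18.43 L [-0.1206 -0.1999  0.1292] F [ 0.31  0.48 -0.04]
top 249 [-0.08408312 -0.04061142] [-0.02403893 -0.00398729] ((-0.053680479526519775, -0.02182365022599697), (0.05980997160077095, 0.035804763436317444), 2.2857606410980225)
scene 427 [-0.08260366 -0.04821004] [-0.01390447 -0.00394516] ((-0.048251353204250336, -0.026313282549381256), (0.043762534856796265, 0.06929977238178253), 88.93103790283203)
```

View pics/top3.png

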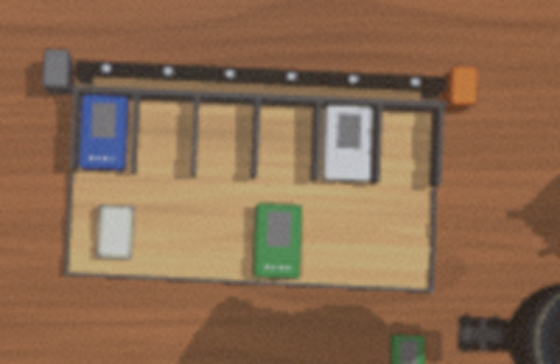

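The green bank stands in front of gap c, square and within about 2 mm of its centre line, so I'll push it in from the lip side.

```bash
python3 - <<'E'
from plant import robot
from h import *
Z=.029; y=-.0245
robot.goto(W(-.118,y,.10),ATT)
robot.move_straight(W(-.118,y,Z),vel=.1); robot.sleep(.2); rep(robot,"down")
h=robot.move_straight(W(-.035,y,Z),vel=.05,contact_N=4); rep(robot,"part %s"%h)
if not h:
    h=robot.move_straight(W(.0,y,Z),vel=.025,contact_N=4); rep(robot,"home %s"%h)
robot.sleep(.3); rep(robot)
for n in("top","scene"):
    f=robot.grab_frame(n)
    c=f["image"][160:290,260:460,::-1] if n=="top" else f["image"][210:390,160:440,::-1]
    cv2.imwrite(f"pics/{n}4.png",cv2.resize(c,None,fx=2.8,fy=2.8,interpolation=cv2.INTER_CUBIC))
E
```

```text
down 20.32 L [-0.1175 -0.0246  0.0296] F [ 1.99  0.13 -0.18]
part False 22.13 L [-0.035  -0.0245  0.0291] F [ 0.49 -0.02  0.78]
home True 23.16 L [-0.0083 -0.0245  0.0284] F [-0.48 -0.72 -0.53]
 23.46 L [-0.0093 -0.0246  0.028 ] F [ 0.2   0.13 -0.02]
```

View pics/scene4.png

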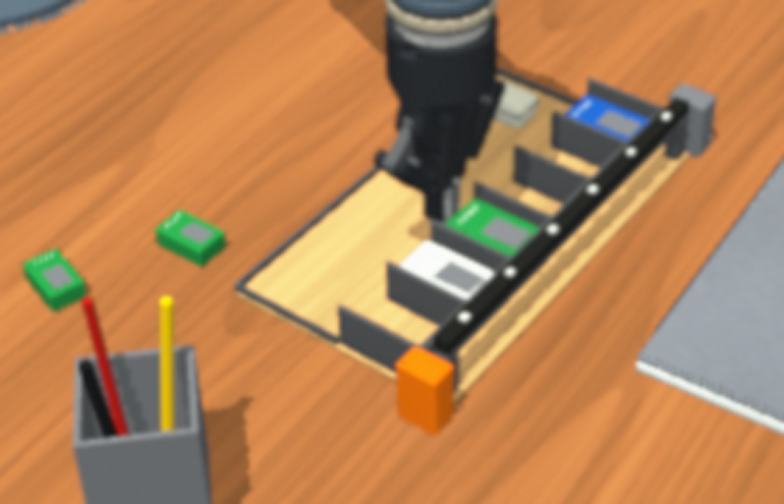

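The green bank is in gap c, and contact came at the depth I expected. I'll press gently once more to seat it, then withdraw and check.

```bash
python3 - <<'E'
from plant import robot
from h import *
Z=.029; y=-.0245
h=robot.move_straight(W(.0,y,Z),vel=.01,contact_N=5); rep(robot,"seat %s"%h)
robot.sleep(.2); x=L(rep(robot)["tcp_pos"])[0]
robot.move_straight(W(x+.001,y,Z),vel=.01); rep(robot,"press")
robot.move_straight(W(-.06,y,Z),vel=.06)
robot.move_straight(W(-.06,y,.15),vel=.15)
robot.goto(W(-.15,-.25,.22),ATT); robot.sleep(.2)
for n in("top","scene"):
    f=robot.grab_frame(n)
    c=f["image"][160:290,260:460,::-1] if n=="top" else f["image"][210:390,160:440,::-1]
    cv2.imwrite(f"pics/{n}5.png",cv2.resize(c,None,fx=4,fy=4,interpolation=cv2.INTER_CUBIC) if n=="top" else c)
    P=points(f)
    for c in("green","blue"):
      for m,st,ce in blobs(f,c):
        if abs(P[m][:,0]-.58).mean()<.06:
            ys,xs=np.nonzero(m); t=abs(P[m][:,2]-.03)<.006
            r=ray(f,np.c_[xs,ys][t],.03); l=(r[:,:2]-O)@RR
            print(n,c,t.sum(),l.min(0),l.max(0),cv2.minAreaRect(np.float32(l)))
rep(robot)
E
```

```text
seat True 24.02 L [-0.0083 -0.0246  0.0277] F [-0.09  0.13 -0.03]
 24.22 L [-0.0089 -0.0246  0.0273] F [ 0.56 -0.4   0.4 ]
press 24.55 L [-0.0079 -0.0245  0.0291] F [-0.74  0.19  0.87]
top green 258 [ 0.00225893 -0.04130384] [ 0.06390877 -0.00536401] ((0.03303607553243637, -0.023095501586794853), (0.06057311221957207, 0.03597649559378624), 2.2404847145080566)
top blue 282 [0.00237306 0.11252026] [0.06402497 0.14944052] ((0.03331698477268219, 0.1308729648590088), (0.06054581701755524, 0.03618638217449188), 2.604862689971924)
scene green 323 [ 0.00553739 -0.03828714] [ 0.05962631 -0.00212092] ((0.03259331360459328, -0.02020861953496933), (0.03613761067390442, 0.05409649387001991), 89.94947814941406)
scene blue 207 [0.00411633 0.12083351] [0.05778044 0.15302876] ((0.03095514327287674, 0.13685302436351776), (0.05373471975326538, 0.032115720212459564), 0.5399782061576843)
 27.82 L [-0.1495 -0.249   0.2197] F [0.84 0.1  0.07]
```

View pics/top5.png

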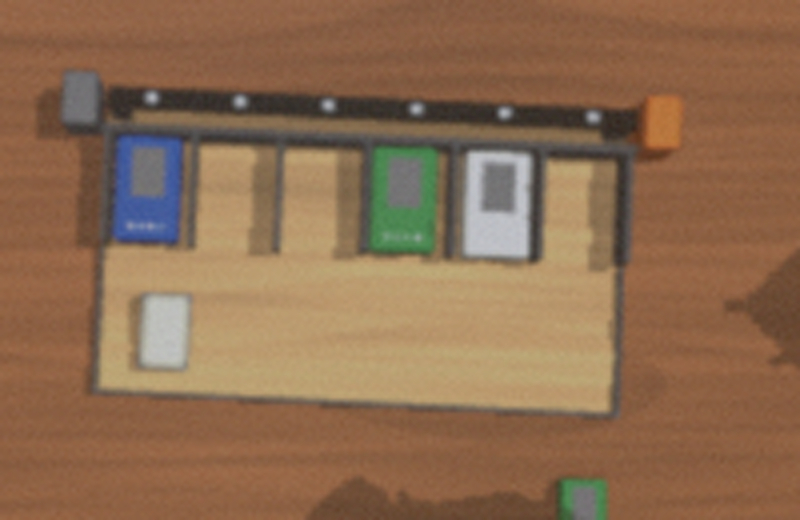

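The green bank sits level with the blue one at about 2 mm inside. No sustained force registered, though, so I'll do one more stepped press to confirm it's against the back.

```bash
python3 - <<'E'
from plant import robot
from h import *
Z=.029; y=-.0245
robot.goto(W(-.06,y,.12),ATT)
robot.move_straight(W(-.06,y,Z),vel=.1)
robot.move_straight(W(-.013,y,Z),vel=.06); robot.sleep(.2)
for x in np.arange(-.011,.0005,.001):
    robot.move_straight(W(x,y,Z),vel=.01); robot.sleep(.15)
    F=np.mean([robot.sense()["wrist_force"] for _ in range(1)],0); f=-(RR.T@F[:2])[0]
    print(round(x,4),L(robot.sense()["tcp_pos"]).round(4),round(f,2))
    if f>6: break
robot.move_straight(W(-.06,y,Z),vel=.06)
robot.move_straight(W(-.06,y,.15),vel=.15)
robot.goto(W(-.15,-.25,.22),ATT); robot.sleep(.2)
f=robot.grab_frame("top"); P=points(f)
for c in("green","blue"):
  for m,st,ce in blobs(f,c):
    if abs(P[m][:,0]-.58).mean()<.06:
        ys,xs=np.nonzero(m); l=(ray(f,np.c_[xs,ys],.03)[:,:2]-O)@RR
        print(c,l.min(0),l.max(0),l.mean(0))
rep(robot)
E
```

```text
-0.011 [-0.0111 -0.0245  0.029 ] 0.37
-0.01 [-0.01   -0.0245  0.029 ] -0.06
-0.009 [-0.009  -0.0245  0.029 ] -0.35
-0.008 [-0.0079 -0.0245  0.029 ] 0.1
-0.007 [-0.0078 -0.0245  0.0289] 3.6
-0.006 [-0.0078 -0.0245  0.0287] 5.54
-0.005 [-0.0078 -0.0245  0.0286] 7.7
green [ 0.00236848 -0.04130384] [ 0.06390877 -0.00486436] [ 0.02795735 -0.02336412]
blue [0.00237306 0.11263785] [0.06380956 0.14931715] [0.02916101 0.13140398]
 37.2 L [-0.1493 -0.2487  0.2196] F [-0.01 -0.92  0.74]
```

The finger met a firm stop at the back: it stayed at −7.8 mm while the force rose to 7.7 N. The bank is fully home and the robot is clear, so I'm handing in.

```bash
python3 -c "
from plant import robot
print(robot.close_job())"
```

```text
the job is handed in; nothing more can be done
None
```

I stroked the rail lightly from the orange end to the third gap (gap c), then pushed the green power bank into it until it stopped against the back; nothing else appeared moved in the pictures, and I handed the job in at about 37 s.

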